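# Change over the touch-top tubs

## Task

Three steel tubs stand on the wash-room bench with white touch-latch lids. The tall narrow tub has been left ajar: push its lid down until it latches shut and stays shut. Also press the lid of the wide tub in and let go, so that it springs ajar for loading, and leave the small low tub shut.

Things in the scene. Friction and masses are not known exactly. Their poses are not given: they have to be found in the camera images.
- wide_lid (a joint): Lid angle of the wide tub, rad: 0 latched, grows as the front edge rises, 0.5 ajar at its stop. Starts latched. Fixed steel box 220 mm wide (along the hinge), 160 deep, 110 high, turned up to 0.25 rad; white lid 232 x 168 mm, 24 mm skirt, hinged on its far edge. Pressed 11 mm or more and let go, it springs ajar within about a second; pressed so again, it latches.
- wide_press (a point): Centre of the round grey thumb spot (26 mm across, flush) on the top of the wide lid, midway across, 32 mm behind its front edge, 136 from the hinge; 134 mm above the bench when latched, 65 higher ajar. Turns with the lid: z out of it, x from front edge to hinge, y along the hinge. From above it gives 14 mm against about 4 N to a firm stop; 13 N there is ample.
- tall_lid (a joint): Lid angle of the tall narrow tub, rad: 0 latched, 0.5 ajar at its stop. Starts ajar. Fixed steel box 110 mm wide, 140 deep, 160 high, turned up to 0.25 rad; white lid 122 x 148 mm, 24 mm skirt, hinged on its far edge. Pushed to at least 11 mm (at the spot) below its latched height and let go, it rises to 0 and stays; pushed less it springs ajar; pushed again it reopens.
- tall_press (a point): Like spot on the tall lid: midway across, 32 mm behind its front edge, 116 from the hinge; same axes. Latched 184 mm above the bench; ajar it is 56 mm higher and about 14 mm nearer the hinge. Pushed straight down from above (4 to 7 N) it meets a firm stop about 14 mm below the latched height; 13 N there is ample.
- small_press (a point): Like spot on the lid of the small low tub, latched, to be left shut. Fixed steel box 110 mm wide, 130 deep, 80 high; white lid 122 x 138 mm. Spot 106 mm from the hinge, 104 mm above the bench; same axes. A press would open it too.
Things that resemble listed ones, but are neither listed nor needed, are in the scene too. Leave any pink look-alike of the part that bears tall_lid alone.

How it is judged:
By the outcome, as a careful person would: the job done as asked, in the order asked, and still so for the second after the job is handed in, with the robot touching nothing.
It also fails if it takes over 54 s, if anything falls off the work surface, if the arm or the gripper's body presses on something with over 40 N, if the wrist force passes 120 N, or if a joint passes its speed limit or range.

## Robot

A 6-joint arm with a two-finger parallel gripper is mounted at the origin on the work surface. World frame = base frame: x ahead of the robot, y to its left, z up, the work surface at z = 0. Lengths are in mm, angles in degrees, forces in N, time in s.
With the tool pointing down it reaches from about 300 to 850 mm from the base axis. Payload 4.2 kg.
Tool frame: the origin (TCP) lies at the centre of the arm's flange, where the gripper is bolted on; the fingertips stand 191 mm ahead of it and the grasp point (between the pads) lies 172 mm ahead of it; z points along the fingers, y is the direction in which the jaws open and shut (so a half turn about z gives the same grasp; the last joint's range is limited). The gripper opens to 91 mm and grips with 3 to 60 N. Pads are 32 mm wide; open, the fingers measure 118 mm over their backs; the gripper's body (76 mm by 178 mm) begins 60 mm behind the grasp point.
Start: joints at [-76.49, 18.312, 89.639, -0, 72.044, -1.146], TCP at [145.484, -556.289, 404.776] pointing down, gripper open.
Joint ranges: [-177.97, 177.97], [-48.28, 115.42], [12.27, 149.76], [-77.06, 257.06], [2.81, 150.46], [-146.56, 146.56]. Speed limits (degrees/s): [147.25, 147.25, 180, 180, 180, 180].

## Interface

Orientations are given as [roll, pitch, yaw] about the fixed x, y, z axes, in that order (R = Rz(yaw) Ry(pitch) Rx(roll)).
In Python, from workcell import status, vision, ticket gives the robot as it stands.
- The arm moves only by the shell command python3 -m jog 'ROWS' [FORCE]. ROWS is JSON, a list of rows, each a list of 7 numbers: the finger opening in m, from 0 to 0.0912, then the shift along the tool's x, y, z in m, then the turn, a rotation vector about the tool's x, y, z in rad. A call has 1 to 12 rows; each row shifts and turns the commanded pose from where the row before left it, along the tool's axes as they then stand; what a row does not reach is not made up. A row lasts 1/8 s, in which the tool goes at most 62.5 mm and 10.7 degrees, less where a joint would pass 70% of its speed; a pose out of reach is approached as far as the arm can. A call with a gripper value outside its range is refused whole. The fingers move at their own pace and stop on an object; FORCE is the grip in N (left out, the last holds). Time passes only in rows, so rows that do not move let the fingers close. It gives the time, the measured TCP pose, the force and the opening at its end, in the units of the state.
- status.state(): the state, without advancing time (a new reading comes with each control period).
- vision.grab_frame(name): name is "scene" or "top"; returns a dict with "color" (420x560x3 uint8, blue, green, red), "depth" (420x560 float32, mm along the optical axis (not along the pixel's ray), 0 where there is no reading), "fov_y" (degrees; the focal length in pixels is half the picture's height over the tangent of half this angle, whatever the lens; pixels are square), "cx", "cy" (the principal point, pixels), "pose" (4x4, takes a point from camera to world coordinates). Camera axes: x right, y down, z forward; pixel columns grow to the right and rows downward; lengths in mm; the calibration is good to about 2 mm. A picture is of the moment at which its call begins.
- ticket.job_done(): hands the job in, once; it reports no verdict.
Trained networks look in the newest picture that a camera, given by its name, has taken for a name from the list of things; names that differ only in an ending like _2 or _b are one class to them, and where a whole thing is asked for, a point or a joint stands for the part that bears it (a point fixed in the world has none). Each returns a list of dicts, best first, with "p" (0 to 1); they miss things now and then, are a little off and sometimes report something else, mostly with a low value. They report only what shows in the picture. A call takes as long as a camera call. They do not tell look-alikes from the thing itself.
- vision.find_in(camera, label): "location" ([x, y, z] in mm, in world coordinates, good to about 4 mm: the middle of the surface that is visible of it).
- vision.silhouettes(camera, label): "pixels" (420x560 bool, what is visible of it).
The state is a dict: "time_s": time; "qpos": joint angles; "qvel": joint speeds; "effort": joint torques, N m; "ee_pos": TCP position; "ee_rot": TCP orientation; "force": force on the tool from outside, world axes, zero at the start; "torque": the same for the moment, N m; "gripper_width": finger opening in mm.
Only numpy, scipy, OpenCV 4.12 (cv2) and the standard library are available. Lean on these libraries where they do the work, as an engineer would, in place of code of your own. Each camera call takes 0.05 s, during which the arm holds its last target.

## Working session

There is one attempt and no reset: what is moved stays moved. The work goes in short steps, Python scripts to look and compute and a shell command to move; the robot and the scene stay as the last step left them, time stands still between calls to the robot, and variables do not carry over. Pictures are saved under pics/ and viewed, and the job is handed in when it is done.

```bash
mkdir -p pics
cat > h.py <<'E'
import numpy as np,cv2
from workcell import status,vision,ticket
def w(f,u,v,d):
    fl=210/np.tan(np.radians(f["fov_y"])/2)
    return (np.array(f["pose"])@np.array([(u-f["cx"])/fl*d,(v-f["cy"])/fl*d,d,1]))[:3]
E
python3 - <<'E'
from h import *
print(status.state())
for c in("scene","top"):
    f=vision.grab_frame(c);cv2.imwrite(f"pics/{c}0.png",f["color"])
    for l in("wide_press","tall_press","small_press","wide_lid","tall_lid"):
        print(c,l,[(round(r["p"],2),np.round(r["location"])) for r in vision.find_in(c,l)])
E
```

```text
{'time_s': 0.0, 'qpos': array([-7.64888248e+01,  1.83508115e+01,  8.97065012e+01, -8.26528645e-04,
        7.20438874e+01, -1.14729397e+00]), 'qvel': array([ 0.07464934, -0.09281994, -0.00066577, -0.02905726, -0.06979432,
       -0.06457312]), 'effort': array([ 6.32570282e-04, -4.12457299e+01, -2.31967592e+01,  7.29336147e-02,
        4.55738779e-02, -1.33284716e-04]), 'ee_pos': array([ 145.4529595 , -556.12145855,  403.92765977]), 'ee_rot': array([-1.79898805e+02, -1.24063707e-03,  1.46587236e+01]), 'force': array([ 0.71649057,  1.21167237, -0.07082023]), 'torque': array([-0.01120232, -0.05670234, -0.02986834]), 'gripper_width': 91.54234396834116}
scene wide_press [(0.92, array([ 502., -102.,  133.]))]
scene tall_press [(0.72, array([523., 559., 181.])), (0.65, array([632., 360., 221.]))]
scene small_press [(0.84, array([ 607., -344.,  102.]))]
scene wide_lid [(0.77, array([ 497., -105.,  131.]))]
scene tall_lid [(0.9, array([636., 360., 217.])), (0.79, array([524., 555., 186.]))]
top wide_press [(0.9, array([ 494., -113.,  134.]))]
top tall_press [(0.78, array([619., 359., 223.])), (0.72, array([520., 552., 183.]))]
top small_press [(0.95, array([ 603., -350.,  105.])), (0.64, array([ 493., -116.,  136.]))]
top wide_lid [(0.69, array([ 496., -115.,  137.]))]
top tall_lid [(0.68, array([617., 353., 225.])), (0.67, array([514., 553., 184.]))]
```

View pics/scene0.png

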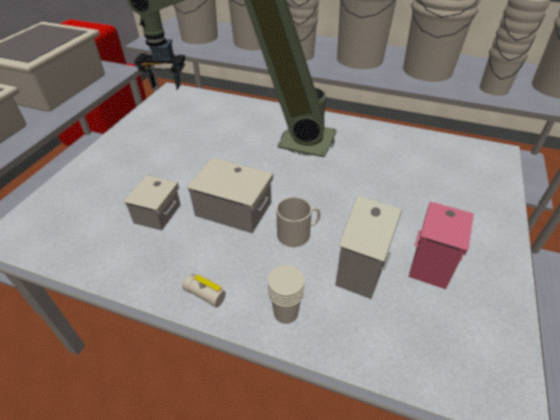

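View pics/top0.png

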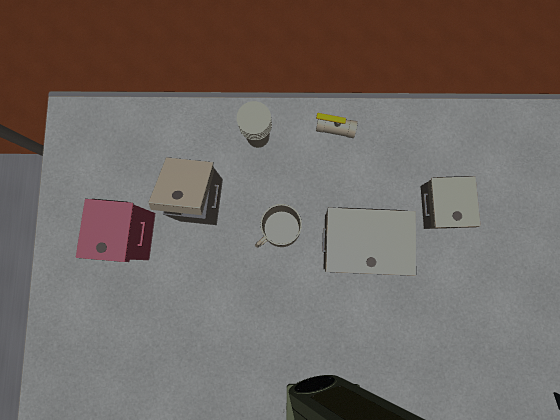

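The scene picture shows the white tall tub ajar (spot near 376,212), the pink look-alike to its right (450,214), the wide tub (spot 237,170) and the small one (157,184). In the top picture the spots are at about (177,195) tall, (371,262) wide and (457,216) small. I'll measure the spots from depth.

Run:
```python
from h import *
seeds={"scene":{"wide":(237,170),"tall":(376,212),"small":(157,184)},"top":{"wide":(371,262),"tall":(177,195),"small":(457,216)}}
for c in seeds:
    f=vision.grab_frame(c);g=cv2.cvtColor(f["color"],cv2.COLOR_BGR2GRAY).astype(float)
    for n,(u,v) in seeds[c].items():
        r=9 if c=="top" else 8
        P=g[v-r:v+r+1,u-r:u+r+1]; thr=(np.median(P)+P.min())/2
        _,L,S,C=cv2.connectedComponentsWithStats((P<thr).astype(np.uint8))
        k=L[np.unravel_index(np.argmin(P),P.shape)]; cu,cv_=C[k][0]+u-r,C[k][1]+v-r
        d=np.median(f["depth"][v-r:v+r+1,u-r:u+r+1][L==k])
        print(c,n,S[k][4],np.round([cu,cv_,d],1),np.round(w(f,cu,cv_,d),1))
    for n in("wide_lid","tall_lid","small_press"):
        for q in vision.silhouettes(c,n)[:2]:
            m=q["pixels"].astype(np.uint8);ys,xs=np.nonzero(m)
            p=np.array([w(f,x,y,f["depth"][y,x]) for x,y in zip(xs,ys) if f["depth"][y,x]>0])
            z=np.percentile(p[:,2],[2,50,98])
            ang=cv2.minAreaRect(p[:,:2].astype(np.float32))
            print(c,n,round(q["p"],2),len(p),np.round(z),np.round(ang[0]),np.round(ang[1]),round(ang[2],1))
```

```text
scene wide 24 [ 237.2  169.4 1338.5] [ 443.8 -114.4  134.9]
scene tall 65 [ 375.2  211.4 1045.9] [596.  362.4 238.9]
scene small 26 [ 156.8  183.2 1334.6] [ 568.5 -355.4  104.5]
scene wide_lid 0.55 2549 [111. 133. 137.] [ 431. -158.] [337. 323.] 5.4
scene wide_lid 0.46 2640 [179. 215. 250.] [507. 347.] [166. 383.] 86.7
scene tall_lid 0.79 2650 [180. 215. 250.] [493. 348.] [165. 413.] 87.1
scene tall_lid 0.71 1829 [169. 183. 186.] [409. 582.] [155. 374.] 84.1
scene small_press 0.64 1239 [ 67. 103. 107.] [ 598. -404.] [253. 156.] 79.6
top wide 75 [370.8 261.7 982.2] [ 440.7 -113.4  135.9]
top tall 73 [177.1 194.6 899.8] [594.3 362.9 240.2]
top small 69 [ 456.7  215.3 1028.6] [ 566.2 -354.9  106.3]
top wide_lid 0.91 5841 [130. 135. 138.] [ 504. -139.] [280. 196.] 87.8
top tall_lid 0.69 2846 [174. 225. 253.] [655. 405.] [220. 193.] 84.1
top tall_lid 0.55 3093 [165. 184. 188.] [516. 555.] [124. 148.] 85.3
top small_press 0.93 2499 [ 76. 104. 108.] [ 619. -379.] [165. 176.] 1.9
```

Spot heights match what was given (tall 240 ajar, wide 135, small 105), and both cameras agree to about 3 mm. I'll square the tool to the world axes, rise, close the fingers and cross towards the tall tub.

```bash
python3 -m jog '[[0,0,0,-0.04,0,0,0.128],[0,0,0,-0.04,0,0,0.128],[0,0.034,-0.044,0,0,0,0],[0,0.034,-0.044,0,0,0,0],[0,0.034,-0.044,0,0,0,0],[0,0.034,-0.044,0,0,0,0],[0,0.034,-0.044,0,0,0,0],[0,0.034,-0.044,0,0,0,0],[0,0.034,-0.044,0,0,0,0],[0,0.034,-0.044,0,0,0,0],[0,0.034,-0.044,0,0,0,0],[0,0.034,-0.044,0,0,0,0]]'
```

```text
time_s: 2.5
ee_pos: [486.4, -114.7, 485.0]
ee_rot: [180.0, -0.0, -0.0]
force: [0.1, -0.7, -0.3]
gripper_width: 0.5
```

```bash
python3 -m jog '[[0,0.0104,-0.0478,0,0,0,0],[0,0.0104,-0.0478,0,0,0,0],[0,0.0104,-0.0478,0,0,0,0],[0,0.0104,-0.0478,0,0,0,0],[0,0.0104,-0.0478,0,0,0,0],[0,0.0104,-0.0478,0,0,0,0],[0,0.0104,-0.0478,0,0,0,0],[0,0.0104,-0.0478,0,0,0,0],[0,0.0104,-0.0478,0,0,0,0],[0,0.0104,-0.0478,0,0,0,0],[0,0,0,0,0,0,0]]'
python3 - <<'E'
from h import *
f=vision.grab_frame("scene");cv2.imwrite("pics/s1.png",f["color"])
E
```

```text
time_s: 3.88
ee_pos: [589.8, 364.8, 482.9]
ee_rot: [180.0, 0.1, 0.2]
force: [0.5, -0.6, 0.5]
gripper_width: 0.1
```

View pics/s1.png

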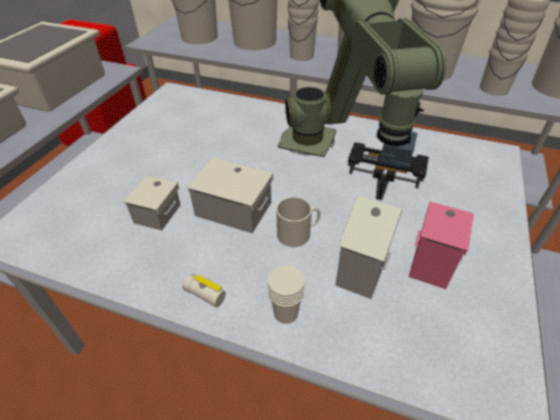

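The closed fingertips (382,190) hang above the tall lid's spot, clear of the pink tub. I'll go down to just short of the latch depth.

```bash
python3 -m jog '[[0,0,0.002,0.02,0,0,0],[0,0,0,0.02,0,0,0],[0,-0.001,0,0.01,0,0,0],[0,-0.001,0,0.01,0,0,0],[0,-0.001,0,0.01,0,0,0],[0,-0.001,0,0.01,0,0,0],[0,-0.001,0,0.01,0,0,0],[0,-0.001,0,0.01,0,0,0],[0,-0.001,0,0.007,0,0,0],[0,0,0,0,0,0,0]]'
```

```text
time_s: 5.18
ee_pos: [582.6, 359.8, 376.9]
ee_rot: [180.0, 0.0, -0.0]
force: [-2.0, 0.9, 2.6]
gripper_width: 0.4
```

```bash
python3 -m jog '[[0,0,0,0.005,0,0,0],[0,0,0,0.004,0,0,0],[0,0,0,0.002,0,0,0],[0,0,0,0,0,0,0]]'; python3 -m jog '[[0,0,0,0.002,0,0,0],[0,0,0,0.001,0,0,0],[0,0,0,0,0,0,0]]'
```

```text
time_s: 5.68
ee_pos: [582.7, 359.7, 366.6]
ee_rot: [-180.0, -0.0, -0.0]
force: [-1.6, 0.5, 3.4]
gripper_width: 0.5
time_s: 6.05
ee_pos: [582.8, 359.7, 363.7]
ee_rot: [-180.0, -0.0, -0.0]
force: [-0.9, 2.0, 4.4]
gripper_width: 0.2
```

```bash
python3 -m jog '[[0,0,0,0.002,0,0,0],[0,0,0,0.001,0,0,0],[0,0,0,0,0,0,0]]'; python3 -m jog '[[0,0,0,0.001,0,0,0],[0,0,0,0.001,0,0,0],[0,0,0,0,0,0,0]]'
```

```text
time_s: 6.42
ee_pos: [582.6, 359.6, 362.9]
ee_rot: [-179.9, -0.1, -0.0]
force: [-4.1, 0.2, 11.2]
gripper_width: 0.1
time_s: 6.8
ee_pos: [582.4, 359.4, 362.4]
ee_rot: [-179.9, -0.2, -0.0]
force: [-5.2, -1.3, 16.4]
gripper_width: 0.4
```

Firm stop reached at 16 N (tip about 171 mm). I'll let go upward and look.

```bash
python3 -m jog '[[0,0,0,-0.006,0,0,0],[0,0,0,-0.01,0,0,0],[0,0,0,-0.02,0,0,0],[0,0,0,-0.04,0,0,0],[0,0,0,-0.05,0,0,0],[0,-0.014,0.046,0,0,0,0],[0,-0.014,0.046,0,0,0,0],[0,-0.014,0.046,0,0,0,0],[0,-0.014,0.046,0,0,0,0],[0,0,0,0,0,0,0]]'
python3 - <<'E'
from h import *
f=vision.grab_frame("scene");cv2.imwrite("pics/s2.png",f["color"])
f=vision.grab_frame("top")
for u,v in((185,170),(177,195),(190,200),(185,205)): print(u,v,np.round(w(f,u,v,f["depth"][v,u])))
E
```

```text
time_s: 8.05
ee_pos: [526.1, 172.8, 484.8]
ee_rot: [179.9, 0.0, -0.2]
force: [1.0, 0.8, 0.5]
gripper_width: 0.3
185 170 [668. 362. 185.]
177 195 [604. 380. 183.]
190 200 [508. 221. 674.]
185 205 [578. 358. 185.]
```

View pics/s2.png

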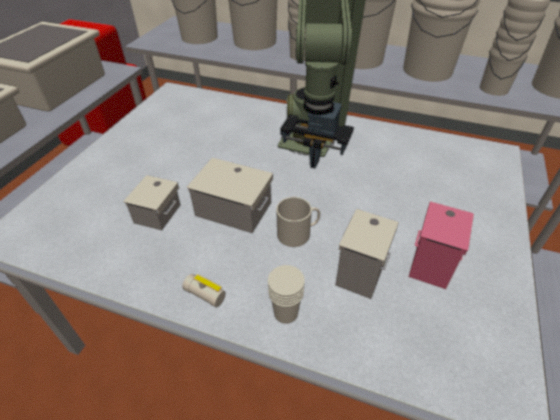

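The tall lid is shut: it is flat at 184 mm and its spot shows at (374,222). The pink tub is untouched. Next, the wide spot at (442,-114).

```bash
python3 -m jog '[[0,-0.014,0.048,0,0,0,0],[0,-0.014,0.048,0,0,0,0],[0,-0.014,0.048,0,0,0,0],[0,-0.014,0.048,0,0,0,0],[0,-0.014,0.048,0,0,0,0],[0,-0.014,0.048,0,0,0,0],[0,0,0,0.05,0,0,0],[0,0,0,0.05,0,0,0],[0,0,0,0.04,0,0,0],[0,0,0,0,0,0,0]]'
```

```text
time_s: 9.4
ee_pos: [442.6, -111.7, 342.0]
ee_rot: [-179.9, 0.4, 0.1]
force: [0.1, -0.7, 0.3]
gripper_width: 0.3
```

```bash
python3 -m jog '[[0,0,0.002,0.01,0,0,0],[0,0,0,0.006,0,0,0],[0,0,0,0.004,0,0,0],[0,0,0,0.004,0,0,0],[0,0,0,0.003,0,0,0],[0,0,0,0,0,0,0]]'; python3 -m jog '[[0,0,0,0.001,0,0,0],[0,0,0,0.001,0,0,0],[0,0,0,0,0,0,0]]'
```

```text
time_s: 10.15
ee_pos: [442.8, -114.4, 317.9]
ee_rot: [180.0, -0.1, -0.0]
force: [0.1, -0.8, 2.5]
gripper_width: 0.5
time_s: 10.52
ee_pos: [442.8, -114.4, 315.8]
ee_rot: [180.0, -0.0, -0.0]
force: [1.7, -0.4, 2.6]
gripper_width: 0.5
```

```bash
python3 -m jog '[[0,0,0,0.002,0,0,0],[0,0,0,0.001,0,0,0],[0,0,0,0,0,0,0]]'; python3 -m jog '[[0,0,0,0.001,0,0,0],[0,0,0,0.001,0,0,0],[0,0,0,0,0,0,0]]'
```

```text
time_s: 10.9
ee_pos: [442.9, -114.4, 312.8]
ee_rot: [180.0, -0.1, -0.0]
force: [1.7, 0.1, 2.9]
gripper_width: 0.4
time_s: 11.28
ee_pos: [442.8, -114.4, 312.1]
ee_rot: [180.0, -0.1, -0.0]
force: [-0.5, 0.8, 12.6]
gripper_width: 0.8
```

At the stop with 12.6 N. Let go quickly upward and wait.

```bash
python3 -m jog '[[0,0,0,-0.04,0,0,0],[0,0,0,-0.06,0,0,0],[0,0,0,-0.06,0,0,0],[0,0,-0.05,-0.02,0,0,0],[0,0,-0.05,0,0,0,0],[0,0,-0.05,0,0,0,0],[0,0,0,0,0,0,0],[0,0,0,0,0,0,0],[0,0,0,0,0,0,0],[0,0,0,0,0,0,0],[0,0,0,0,0,0,0],[0,0,0,0,0,0,0]]'
python3 - <<'E'
from h import *
f=vision.grab_frame("scene");cv2.imwrite("pics/s3.png",f["color"])
f=vision.grab_frame("top");cv2.imwrite("pics/t3.png",f["color"])
for u,v in((371,215),(371,262),(400,240),(185,170),(177,195),(457,216),(450,190),(110,240)): print(u,v,np.round(w(f,u,v,f["depth"][v,u])))
E
```

```text
time_s: 12.78
ee_pos: [442.6, 35.3, 490.7]
ee_rot: [180.0, 0.0, -0.1]
force: [0.0, 0.1, -0.1]
gripper_width: 0.6
371 215 [ 561. -115.  143.]
371 262 [435.   5. 674.]
400 240 [ 494. -178.  180.]
185 170 [668. 362. 183.]
177 195 [603. 379. 185.]
457 216 [ 564. -355.  108.]
450 190 [ 636. -342.  103.]
110 240 [490. 540. 184.]
```

View pics/s3.png

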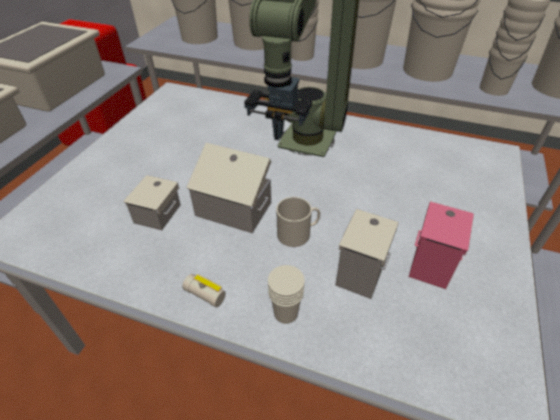

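View pics/t3.png

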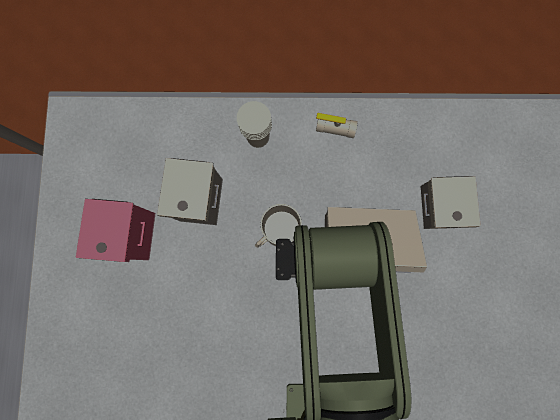

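The wide lid is ajar, with a slope of about 0.5 rad. The tall lid is flat at 184 mm and the small one flat at about 105 mm. The pink tub hasn't moved and the arm is clear, so I'm handing in.

```bash
python3 -c "
from workcell import ticket;print(ticket.job_done())"
```

```text
the job is handed in; nothing more can be done
None
```

I did the job in the order asked and handed it in at about 12.9 s.

- **Tall tub:** I pushed its lid down to the firm stop, reading 16 N, and let go. It stayed shut, flat at 183–185 mm against the 184 mm given.
- **Wide tub:** I pressed its lid at the spot to the stop, reading 12.6 N, and released it. It sprang ajar, with a slope of about 0.5 rad.
- **Small tub and pink look-alike:** I touched neither. The small lid is still flat at about 105 mm, and the pink tub looks the same in the pictures.
- **Robot:** At hand-in the arm was clear of everything, with the force reading near zero.

The network positions were the middles of the lids, not the spots, and they also reported the pink tub as the tall one. I therefore took the press points from the spot pixels and depth, where the two cameras agreed to about 3 mm. In the last top picture the arm hid the wide lid's spot, so I judged that lid from two other points on it and from the scene picture. No check failed.

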